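# Tuck the gift case's cover flap under its lip

### The job

Close the wooden gift case on the shop desk over the souvenir tile in it: push the upright cover flap over and down with the fingertips, then push it along by the raised ridge on its outer face until its free edge is fully tucked beneath the steel lip and the flap stays shut when you let go. Nothing is to be picked up: leave the tile lying in the case, leave the mug, lighthouse and stapler where they stand, and take the hand away.

Things in the scene. Friction and masses are not known exactly. Their poses are not given: they have to be found in the camera images.
- case: dark-wood gift case fixed to the desk, 176 (x, -86 to +90) x 120 x 30 mm; origin on the desk beneath its middle; x points from hinged end to lip end, z up. Rim at z 30 mm; well in it x -50 to 45, y -50 to 50, floor z 8. Flap's hinge axis along y at x -68, z 34. All these in the case's frame
- hinge_mid (a point): middle of the flap's hinge axis, fixed on the case at (-68, 0, 34) mm in the case's frame; the axis lies along the case's y. Wire loops around it stand 9 mm above it
- lip_mouth (a point): middle of the mouth of the steel lip, at (46, 0, 40) mm in the case's frame. The lip, 96 mm wide and 4 mm thick, reaches from here to +x into a dark-wood block (x 68 to 90, top z 42). Underside at z 38 from x 53 on; its front 8 mm bends up to z 46 as a lead-in. A shut flap's top lies 4 mm below the underside
- cover_fold (a joint): fold angle of the cover flap, rad: 0 = flat on the rim (a stop; its top face is then at z 34 mm in the case's frame), 1.57 = upright, up to 2.0 = leaning away from the lip. A weak spring opens it, to rest at 1.5 to 1.9; holding it shut takes about 0.1 N m, or 1 N at the free edge. Let go untucked, it rises again
- cover_slide (a joint): how far the flap is slid out along itself, away from the hinge, m: 0 = as it stands, 0.022 = end stop, fully out. Stays where left; takes 2.5 N to move. With the flap down, sliding it out puts its free edge under the lip: it passes the mouth at 0.006 and is 16 mm past it at 0.022
- flap_edge (a point): middle of the free edge of the pale-wood cover flap, on its outer face, 108 mm from the hinge axis (130 when slid out). The flap is a stiff board 90 mm wide, 4 mm thick, from 8 to 108 mm from the hinge axis; its outer face (upper face when shut) is level with the hinge axis
- ridge_back (a point): middle of the hinge-side face of the raised ridge on the flap's outer face, 78 mm from the hinge axis (100 when slid out) and half-way up it. The ridge is 44 mm long across the flap, 8 mm thick and 9 mm high; x of this point is along the flap to its free edge, z out of the outer face
- tile_center (a point): centre of a square ceramic tile, 68 x 68 x 8 mm, lying loose in the case's well
- mug_center (a point): centre of a white mug, 80 mm in diameter and 92 mm high, handle to the side; stands near the case, not to be moved
- lighthouse_center (a point): middle (60 mm up) of a ceramic lighthouse figure, foot 58 mm in diameter, 124 mm high; stands near the case, not to be moved
- stapler_center (a point): middle of a black stapler, 125 x 36 x 52 mm, upright on the desk near the case, not to be moved

How it is judged:
On the way:
1. the flap is folded over, down to the case (value of joint cover_fold below 0.35 rad), for 0.05 s.
At the end, for the whole second after the job is handed in: The flap is shut (fold below 0.065 rad) and slid out by over 15 of its 22 mm, its free edge over 7 mm past the lip's mouth and beneath the lip, and stays so, hand away; the tile lies flat in the well; mug, lighthouse and stapler are within 15 mm of where they stood (value of joint cover_fold below 0.065 rad and value of joint cover_slide above 0.015 m and x of flap_edge in the frame of case above 0.053 m and z of flap_edge in the frame of case below 0.0405 m and velocity of joint cover_fold below 0.05 rad/s and z of tile_center in the frame of case below 0.018 m and horizontal distance between tile_center and case below 0.04 m and distance of each of mug_center, lighthouse_center, stapler_center from where it was at the start of the episode below 0.015 m); the robot touches nothing.
It fails at once if the tile is lifted in its well (z of tile_center in the frame of case above 0.024 m).
It fails at once if the mug is moved or lifted (distance of mug_center from where it was at the start of the episode above 0.02 m).
It fails at once if the lighthouse is moved or lifted (distance of lighthouse_center from where it was at the start of the episode above 0.02 m).
It fails at once if the stapler is moved or lifted (distance of stapler_center from where it was at the start of the episode above 0.02 m).
It also fails if it takes over 43 s, if anything falls off the work surface, if the arm or the gripper's body presses on something with over 40 N, if the wrist force passes 120 N, or if a joint passes its speed limit or range.

### The arm

A 7-joint arm with a two-finger parallel gripper is mounted at the origin on the work surface. World frame = base frame: x ahead of the robot, y to its left, z up, the work surface at z = 0. Lengths are in m, angles in rad, forces in N, time in s.
With the tool pointing down it reaches from about 0.425 to 0.875 m from the base axis. Payload 8.4 kg.
Tool frame: the origin (TCP) lies between the finger pads; the fingertips stand 25 mm ahead of it and the grasp point (between the pads) lies 6 mm ahead of it; z points along the fingers, y is the line along which they close (so a half turn about z gives the same grasp; the last joint's range is limited). The gripper opens to 85 mm and grips with 20 to 120 N. Pads are 22 mm wide; open, the fingers measure 114 mm over their backs; the gripper's body (76 mm by 85 mm) begins 54 mm behind the grasp point. The pads swing forward as they close: fully open they stand 13 mm farther back than shut.
Start: joints at [-1.235, 0.333, 0.04, 1.465, -0.013, 1.343, -0.059], TCP at [0.274, 0.589, 0.22] pointing down, gripper open.
Joint ranges: [-2.58, 2.58], [-0.38, 2.09], [-1.3, 1.39], [0.25, 2.4], [-1.5, 4.64], [0.08, 2.09], [-2.65, 2.65]. Speed limits (rad/s): [2.22, 2.22, 2.79, 2.79, 3.14, 3.14, 3.14].

### API

Orientations are given as [roll, pitch, yaw] about the fixed x, y, z axes, in that order (R = Rz(yaw) Ry(pitch) Rx(roll)).
In Python, from station import read_state, snapshot, hand_in gives the robot as it stands.
- The arm moves only by the tool move_arm, never from a script. Its argument "series" is a list of rows, each a list of 3 entries, a list of its own where there are three numbers: the shift along the tool's x, y, z as a fraction of full scale, then the turn, a rotation vector about the tool's x, y, z as a fraction of full scale, then the gripper command: -1 is shut, 1 is fully open, values between are in proportion. In form: [[[dx, dy, dz], [ax, ay, az], gripper], ...]. A call has 1 to 8 rows; each row is the pose to reach, as a shift and turn from the pose commanded when the call began, along the tool's axes at that moment, turning the shorter way round; what a row does not reach only later rows make up. Full scale, the value 1, is 0.2 m for a shift and 180 degrees for a turn. A row lasts 1/8 s, in which the tool goes at most 62.5 mm and 10.7 degrees, less where a joint would pass 70% of its speed; a pose out of reach is approached as far as the arm can. A call with a number of a shift or a turn outside -1 to 1 is refused whole. A call with a gripper value outside its range is refused whole. The fingers move at their own pace and stop on an object; the grip force is fixed at half the most. Time passes only in rows, so rows that repeat a pose let the fingers close. It gives the time, the measured TCP pose, the force, the opening and the grip force at its end, in the units of the state.
- read_state(): the state, without advancing time (a new reading comes with each control period).
- snapshot(name): name is "side" or "top" or "wrist"; returns a dict with "img" (480x640x3 uint8, red, green, blue), "depth" (480x640 float32, m along the optical axis (not along the pixel's ray), 0 where there is no reading), "fx", "fy", "cx", "cy" (pixels), "k1" (the pictures are not rectified: a ray, as slopes to the right and down, at radius r is drawn at 1 + k1 r^2 times it, then the intrinsics apply), "R" (3x3) and "t" (3): a world point X has camera coordinates R X + t. Camera axes: x right, y down, z forward; pixel columns grow to the right and rows downward; lengths in m; the calibration is good to about 2 mm. A picture is of the moment at which its call begins.
- hand_in(): hands the job in; it is judged then, once.
The state is a dict: "t": time; "q": joint angles; "qd": joint speeds; "tau": joint torques, N m; "tool_pos": TCP position; "tool_rot": TCP orientation; "force": force on the tool from outside, world axes, zero at the start; "ft_torque": the same for the moment, N m; "width": finger opening in m; "grip_force": force on a finger pad.
Only numpy, scipy, OpenCV 4.12 (cv2) and the standard library are available. Lean on these libraries where they do the work, as an engineer would, in place of code of your own. Each camera call takes 0.05 s, during which the arm holds its last target. There are 200 camera calls.

## Working session

There is one attempt and no reset: what is moved stays moved. The work goes in short steps, Python scripts to look and compute and a tool call to move; the robot and the scene stay as the last step left them, time stands still between calls to the robot, and variables do not carry over. Pictures are saved under pics/ and viewed, at most 10 in all, crops included, and the job is handed in when it is done.

Besides the shell and the picture viewer there is one more tool, called as a command line: name --argument value ..., lists and objects as JSON in quotes. move_arm: Moves the arm, as the interface text tells. Shift numbers are shares of 0.2 m and turn numbers shares of 180 degrees, none past 1 either way. Its arguments: {"type":"object","properties":{"series":{"type":"array"}},"required":["series"]}

```bash
mkdir -p pics
cat > h.py <<'E'
import numpy as np, cv2, pickle
from station import read_state, snapshot, hand_in
def snap(n,f):
    s=snapshot(n); cv2.imwrite('pics/%s.png'%f,s['img'][:,:,::-1]); pickle.dump(s,open('%s.pkl'%f,'wb')); return s
def ld(f): return pickle.load(open(f+'.pkl','rb'))
def ray(s,u,v):
    x=np.array([(u-s['cx'])/s['fx'],(v-s['cy'])/s['fy']]); y=x.copy()
    for _ in range(20): y=x/(1+s['k1']*(y@y))
    return np.r_[y,1]
def dep(s,u,v):
    d=np.median([a for a in s['depth'][int(v)-1:int(v)+2,int(u)-1:int(u)+2].ravel() if a>0] or [0])
    return s['R'].T@(ray(s,u,v)*d-s['t'])
def atz(s,u,v,z):
    r=s['R'].T@ray(s,u,v); c=-s['R'].T@s['t']; return c+r*(z-c[2])/r[2]
E
python3 - <<'E'
from h import *
st=read_state(); print({k:np.round(v,3) for k,v in st.items()})
for n in('side','top'):
    s=snap(n,n+'0'); print(n,-s['R'].T@s['t'],s['R'].round(3).tolist(),s['k1'])
E
```

```text
{'t': np.float64(0.0), 'q': array([-1.235,  0.334,  0.04 ,  1.466, -0.013,  1.343, -0.058]), 'qd': array([-0.001, -0.002, -0.002, -0.001, -0.002, -0.001, -0.   ]), 'tau': array([-1.0000e-03, -6.5857e+01,  1.3640e+00, -4.0557e+01,  1.7000e-02,
        1.2000e-02,  0.0000e+00]), 'tool_pos': array([0.274, 0.589, 0.219]), 'tool_rot': array([-3.14 ,  0.   ,  2.707]), 'force': array([ 0.381, -0.788,  0.104]), 'ft_torque': array([-0.017,  0.011, -0.022]), 'grip_force': np.float64(0.0), 'width': np.float64(0.085)}
side [ 0.21257399 -0.4539766   0.49436343] [[0.811, -0.586, -0.002], [-0.305, -0.419, -0.855], [0.5, 0.694, -0.518]] -0.007586028982181832
top [0.44311439 0.08686068 1.084528  ] [[-0.004, -1.0, -0.002], [-0.986, 0.004, -0.166], [0.166, 0.002, -0.986]] -0.14793366187987736
```

View pics/top0.png

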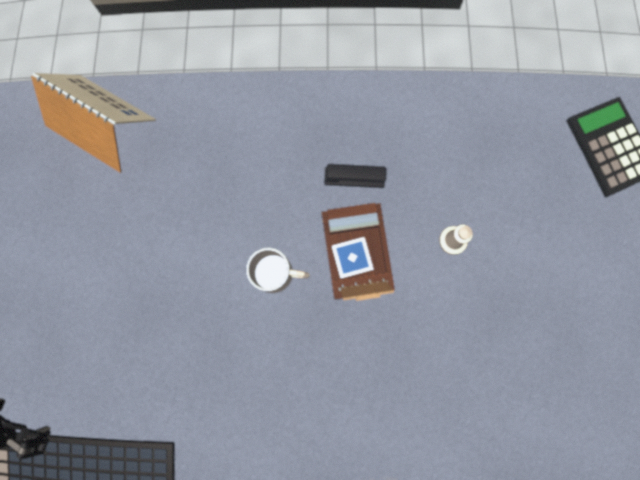

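View pics/side0.png

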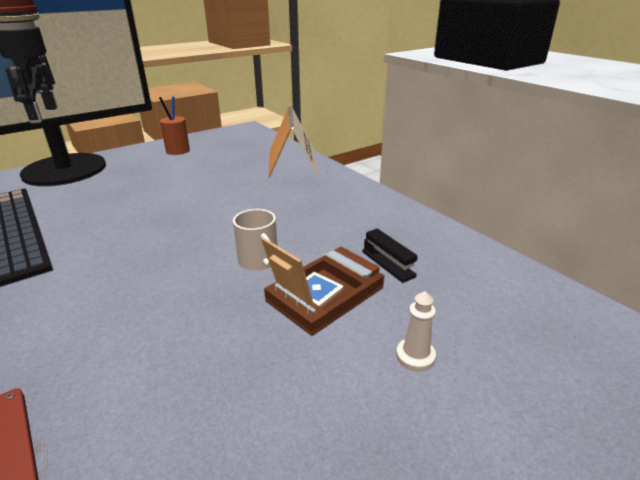

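The top view shows the case at about (358,252) with its lip end up (world +x), the flap upright at about (370,295), the mug at (270,270), the lighthouse at (456,238) and the stapler at (356,176). Next I'll enlarge both views.

Run:
```python
from h import *
a=ld('top0')['img'][190:310,300:410]; b=ld('side0')['img'][225:335,255:395]
cv2.imwrite('pics/c1.png',cv2.resize(a,None,fx=5,fy=5,interpolation=cv2.INTER_CUBIC)[:,:,::-1])
cv2.imwrite('pics/c2.png',cv2.resize(b,None,fx=5,fy=5,interpolation=cv2.INTER_CUBIC)[:,:,::-1])
```

```text
(no output)
```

View pics/c1.png

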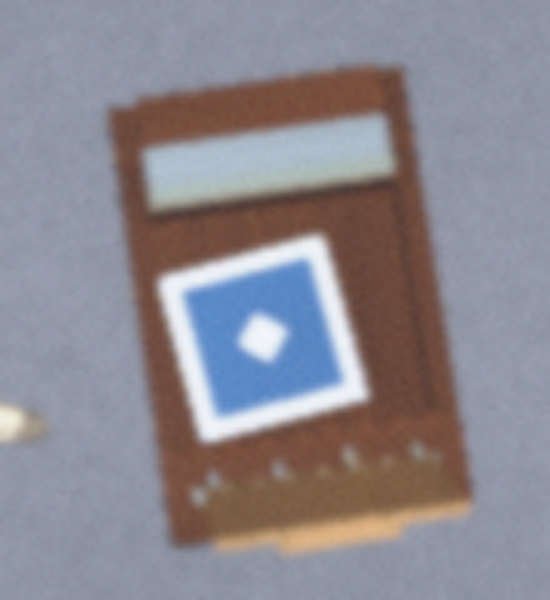

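View pics/c2.png

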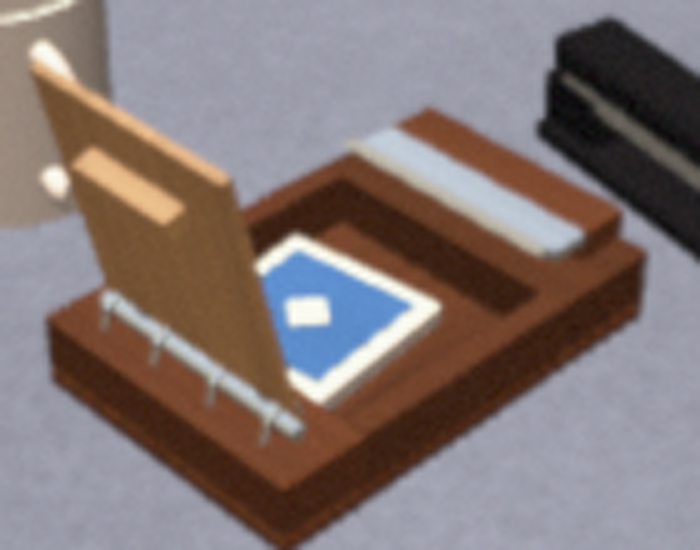

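```bash
cat > fit.py <<'E'
from h import *
from scipy.optimize import least_squares
T=ld('top0');S=ld('side0')
def px(c,o): return [(c[0]+.5)/5-.5+o[0],(c[1]+.5)/5-.5+o[1]]
ot=(300,190);os=(255,225)
ob=[(T,px((112,108),ot),(90,60,30)),(T,px((172,545),ot),(-86,60,30)),(T,px((470,510),ot),(-86,-60,30)),(T,px((405,68),ot),(90,-60,30)),
(S,px((50,320),os),(-86,60,30)),(S,px((285,490),os),(-86,-60,30)),(S,px((643,255),os),(90,-60,30)),(S,px((350,143),os),(46,48,46)),(S,px((548,255),os),(46,-48,46))]
def proj(s,X):
    c=s['R']@X+s['t'];r=c[:2]/c[2];r=r*(1+s['k1']*(r@r));return r*[s['fx'],s['fy']]+[s['cx'],s['cy']]
def W(p,X):
    c,n=np.cos(p[3]),np.sin(p[3]);x=np.array(X)/1e3;return np.array([p[0]+c*x[0]-n*x[1],p[1]+n*x[0]+c*x[1],p[2]+x[2]])
if __name__=='__main__':
    f=lambda p:np.ravel([proj(s,W(p,X))-u for s,u,X in ob])
    r=least_squares(f,[.5,0,0,.1],loss='soft_l1');print(r.x.round(4));print(f(r.x).reshape(-1,2).round(1))
    p=r.x
    for n,X in dict(hinge=(-68,0,34),lip=(46,0,40)).items(): print(n,W(p,X).round(4))
    E=[dep(S,*px(c,os)) for c in((40,68),(225,180),(85,160),(180,215),(100,280),(250,330))]; print(np.round(E,3))
    c,n=np.cos(p[3]),np.sin(p[3]);R=np.array([[c,n,0],[-n,c,0],[0,0,1]])
    print((np.array([R@(e-p[:3]) for e in E])*1e3).round(0))
    for n,s,u in(('mug',T,(270,270)),('mugh',T,(303,275)),('mugs',S,(257,225)),('lh',S,(424,298)),('lhbase',S,(417,355)),('stap',T,(356,176))): 
        d=dep(s,*u);print(n,d.round(3),(R@(d-p[:3])*1e3).round(0))
E
python3 fit.py
```

```text
[ 0.5717  0.0401 -0.0009  0.1344]
[[-0.6  0.2]
 [-0.5  0.5]
 [ 0.6 -1.1]
 [ 0.1  0.1]
 [-0.6 -0.6]
 [-0.2  0.5]
 [ 2.   0.1]
 [ 0.4  0. ]
 [-0.3  0.1]]
hinge [0.5043 0.031  0.0331]
lip [0.6173 0.0462 0.0391]
[[ 0.475  0.071  0.138]
 [ 0.488 -0.014  0.139]
 [ 0.479  0.054  0.112]
 [ 0.485  0.007  0.116]
 [ 0.522  0.131 -0.001]
 [ 0.5   -0.006  0.074]]
[[-92.  43. 139.]
 [-91. -43. 140.]
 [-90.  26. 113.]
 [-91. -22. 117.]
 [-37.  96.   0.]
 [-77. -36.  75.]]
mug [0.538 0.216 0.006] [-10. 178.   7.]
mugh [0.522 0.145 0.073] [-35. 111.  74.]
mugs [0.551 0.241 0.057] [  6. 202.  58.]
lh [ 0.591 -0.159  0.117] [  -8. -200.  117.]
lhbase [ 0.582 -0.169  0.024] [ -18. -208.   25.]
stap [0.719 0.043 0.054] [146. -17.  54.]
```

The fit is good: case at (0.572, 0.040) with yaw 0.134, and the flap leaning back about 0.2 rad. I'll bring the hand shut, at travel height, to a point behind the flap.

move_arm --series '[[[-0.2, -0.18, 0], [0, 0, -0.05], -1], [[-0.4, -0.36, 0], [0, 0, -0.1], -1], [[-0.62, -0.54, 0], [0, 0, -0.15], -1], [[-0.83, -0.72, 0], [0, 0, -0.181], -1], [[-0.83, -0.72, 0], [0, 0, -0.181], -1]]'

```text
t: 0.72
tool_pos: [0.3664, 0.3846, 0.2203]
tool_rot: [-3.141, 0.001, -3.014]
force: [-0.5, 0.3, 0.2]
width: -0.0001
grip_force: 0.0
```

move_arm --series '[[[-0.03, -0.3, 0], [0, 0, 0], -1], [[-0.06, -0.6, 0], [0, 0, 0], -1], [[-0.09, -0.93, 0], [0, 0, 0], -1], [[-0.09, -0.93, 0], [0, 0, 0], -1]]'

```text
t: 1.23
tool_pos: [0.4073, 0.2035, 0.2203]
tool_rot: [-3.142, 0.0, -3.014]
force: [-0.3, 0.8, 0.7]
width: 0.0
grip_force: 0.0
```

```bash
cat > case.py <<'E'
from h import *
P=np.array([.5717,.0401,0,.1344])
def rep():
    st=read_state(); c,n=np.cos(P[3]),np.sin(P[3]); R=np.array([[c,n,0],[-n,c,0],[0,0,1]])
    from scipy.spatial.transform import Rotation as Ro
    M=Ro.from_euler('xyz',st['tool_rot']).as_matrix()
    tip=np.array(st['tool_pos'])+M[:,2]*.025
    print('t',st['t'],'tip in case mm',(R@(tip-np.r_[P[:2],0])*1e3).round(1),'rot',np.round(st['tool_rot'],3),'F case',(R@st['force']).round(1),'q',np.round(st['q'],2),'w',st['width'])
if __name__=='__main__': rep()
E
python3 case.py
```

```text
t 1.225 tip in case mm [-141.   184.   195.3] rot [-3.142  0.    -3.014] F case [-0.2  0.8  0.7] q [-0.8  -0.08  0.23  1.92  0.02  1.29  1.12] w 2.30789624413297e-05
```

move_arm --series '[[[-0.03, -0.3, 0], [0, 0, 0], -1], [[-0.06, -0.6, 0], [0, 0, 0], -1], [[-0.11, -0.92, 0], [0, 0, 0.002], -1], [[-0.11, -0.92, 0.25], [0, 0, -0.002], -1], [[-0.11, -0.92, 0.48], [0, 0, -0.002], -1], [[-0.11, -0.92, 0.48], [0, 0, -0.002], -1]]'

```text
t: 1.98
tool_pos: [0.4505, 0.0283, 0.1217]
tool_rot: [-3.14, -0.006, -3.001]
force: [0.1, -0.5, -0.4]
width: 0.0002
grip_force: 0.0
```

```bash
python3 case.py; python3 -c "
from h import *
s=snap('side','s1');a=s['img'][130:330,210:400]
cv2.imwrite('pics/s1c.png',cv2.resize(a,None,fx=3,fy=3,interpolation=cv2.INTER_CUBIC)[:,:,::-1])"
```

```text
t 1.975 tip in case mm [-121.8    4.5   96.7] rot [-3.14  -0.006 -3.001] F case [-0.  -0.5 -0.4] q [-0.63 -0.    0.47  2.07  0.    1.08  1.55] w 0.00020074006123362075
```

View pics/s1c.png

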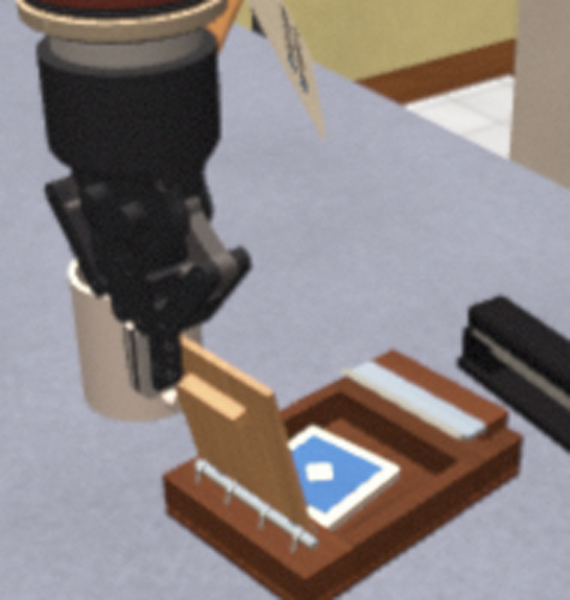

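The shut fingertips are behind the upright flap, with the tip at crop (155,390). Now I'll push over along the arc.

move_arm --series '[[[-0.06, 0, 0], [0, 0, 0], -1], [[-0.13, 0, 0], [0, 0, 0], -1], [[-0.2, 0, 0], [0, 0, 0], -1], [[-0.245, 0, 0.005], [0, 0, 0], -1], [[-0.285, 0, 0.01], [0, 0, 0], -1], [[-0.365, 0, 0.04], [0, 0, 0], -1], [[-0.435, 0, 0.09], [0, 0, 0], -1], [[-0.435, 0, 0.09], [0, 0, 0], -1]]'

```text
t: 3.02
tool_pos: [0.5389, 0.0397, 0.1053]
tool_rot: [-3.141, -0.002, -3.002]
force: [-0.6, 0.8, 0.0]
width: -0.0
grip_force: 0.1
```

```bash
python3 case.py; python3 -c "
from h import *
s=snap('side','s2');a=s['img'][130:330,210:400]
cv2.imwrite('pics/s2c.png',cv2.resize(a,None,fx=3,fy=3,interpolation=cv2.INTER_CUBIC)[:,:,::-1])"
```

```text
t 3.025 tip in case mm [-32.6   4.   80.3] rot [-3.141e+00 -2.000e-03 -3.002e+00] F case [-0.5  0.9  0. ] q [-0.59  0.22  0.49  1.89 -0.11  1.06  1.66] w -1.4971848188603137e-05
```

View pics/s2c.png

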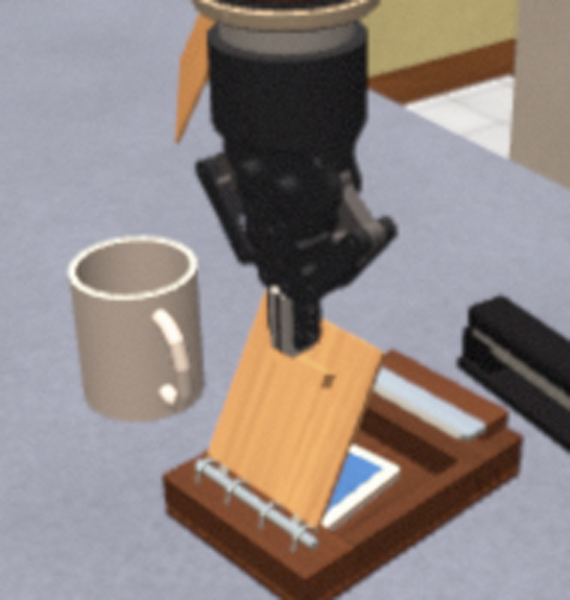

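The flap is folded to about 50°, with the tip on the hinge side of the ridge (crop (290,350)). I'll continue down.

move_arm --series '[[[-0.03, 0, 0.028], [0, 0, 0], -1], [[-0.058, 0, 0.062], [0, 0, 0], -1], [[-0.08, 0, 0.1], [0, 0, 0], -1], [[-0.093, 0, 0.142], [0, 0, 0], -1], [[-0.105, 0, 0.187], [0, 0, 0], -1], [[-0.105, 0, 0.217], [0, 0, 0], -1], [[-0.105, 0, 0.235], [0, 0, 0], -1], [[-0.105, 0, 0.235], [0, 0, 0], -1]]'

```text
t: 4.08
tool_pos: [0.5586, 0.0425, 0.0584]
tool_rot: [-3.141, -0.002, -3.002]
force: [-3.1, -0.1, -0.2]
width: 0.0004
grip_force: 1.3
```

```bash
python3 case.py; python3 -c "
from h import *
s=snap('side','s3');a=s['img'][130:330,210:400]
cv2.imwrite('pics/s3c.png',cv2.resize(a,None,fx=3,fy=3,interpolation=cv2.INTER_CUBIC)[:,:,::-1])"
```

```text
t 4.075 tip in case mm [-12.8   4.1  33.4] rot [-3.141e+00 -2.000e-03 -3.002e+00] F case [-3.1  0.3 -0.2] q [-0.56  0.32  0.47  1.88 -0.17  0.98  1.7 ] w 0.0004132667859113475
```

View pics/s3c.png

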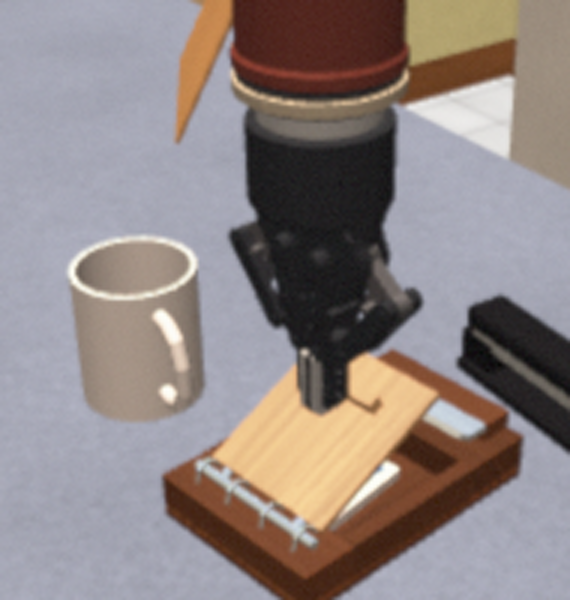

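Run:
```python
from case import *
s=ld('s3'); c,n=np.cos(P[3]),np.sin(P[3]); R=np.array([[c,n,0],[-n,c,0],[0,0,1]])
for u in((425,388),(400,420),(330,510),(330,470),(250,450),(300,450),(366,406),(390,380),(330,395),(318,405),(305,395),(310,360)):
    print(u,(R@(dep(s,210+u[0]/3,130+u[1]/3)-np.r_[P[:2],0])*1e3).round(1))
```

```text
(425, 388) [ 27.3 -35.5  81.6]
(400, 420) [  7.2 -36.3  70.4]
(330, 510) [-49.7 -40.7  42.3]
(330, 470) [-33.6 -23.6  50.7]
(250, 450) [-47.3  27.8  43.4]
(300, 450) [-33.9   0.4  51.3]
(366, 406) [ -2.  -19.   75.4]
(390, 380) [ 22.6 -13.2  78.3]
(330, 395) [-18.9  -8.3  85.5]
(318, 405) [-22.1  -2.   77.2]
(305, 395) [-23.8   6.7  80.3]
(310, 360) [-23.4   2.5 105.1]
```

Run:
```python
from case import *
c,n=np.cos(P[3]),np.sin(P[3]); R=np.array([[c,n,0],[-n,c,0],[0,0,1]])
for f,us in(('s1',((155,375),(155,383),(155,388),(155,393),(140,385),(155,398))),('s2',((290,330),(290,340),(290,346),(290,352),(290,358),(305,345))),('s3',((320,400),(320,408),(320,412),(320,416)))):
  s=ld(f)
  for u in us:
    print(f,u,(R@(dep(s,210+u[0]/3,130+u[1]/3)-np.r_[P[:2],0])*1e3).round(1))
```

```text
s1 (155, 375) [-127.8   -4.   146.8]
s1 (155, 383) [-128.5   -4.5  142.8]
s1 (155, 388) [-128.3   -3.8  139.5]
s1 (155, 393) [-127.6   -2.4  135.6]
s1 (140, 385) [-132.1    2.9  139.7]
s1 (155, 398) [-127.2   -1.4  132. ]
s2 (290, 330) [-41.4  -2.4 134. ]
s2 (290, 340) [-41.7  -2.7 128.1]
s2 (290, 346) [-42.1  -2.9 124.7]
s2 (290, 352) [-42.1  -2.8 121. ]
s2 (290, 358) [-37.3   2.8 112.4]
s2 (305, 345) [-37.5  -9.6 126.4]
s3 (320, 400) [-21.8  -3.3  81.1]
s3 (320, 408) [-21.3  -2.7  75.1]
s3 (320, 412) [-21.1  -2.4  72.2]
s3 (320, 416) [-20.1  -1.3  68.5]
```

The depth data show the real fingertip about 37 mm higher than I assumed (roughly TCP + 12 mm). The flap stands at about 26°, with the tip against the ridge. I'll continue down with that offset.

move_arm --series '[[[-0.01, 0, 0.025], [0, 0, 0], -1], [[-0.02, 0, 0.05], [0, 0, 0], -1], [[-0.027, 0, 0.075], [0, 0, 0], -1], [[-0.032, 0, 0.1], [0, 0, 0], -1], [[-0.032, 0, 0.12], [0, 0, 0], -1], [[-0.032, 0, 0.14], [0, 0, 0], -1], [[-0.032, 0, 0.14], [0, 0, 0], -1]]'

```text
t: 5.0
tool_pos: [0.5659, 0.0435, 0.0309]
tool_rot: [-3.141, -0.0, -3.002]
force: [0.8, -0.2, 2.1]
width: 0.0001
grip_force: 0.5
```

```bash
python3 case.py
python3 - <<'E'
from case import *
s=snap('side','s4');a=s['img'][130:330,210:400]
cv2.imwrite('pics/s4c.png',cv2.resize(a,None,fx=3,fy=3,interpolation=cv2.INTER_CUBIC)[:,:,::-1])
E
```

```text
t 5.0 tip in case mm [-5.3  4.2  5.9] rot [-3.141 -0.    -3.002] F case [ 0.8 -0.3  2.1] q [-0.54  0.37  0.46  1.89 -0.2   0.93  1.72] w 8.634589403081271e-05
```

View pics/s4c.png

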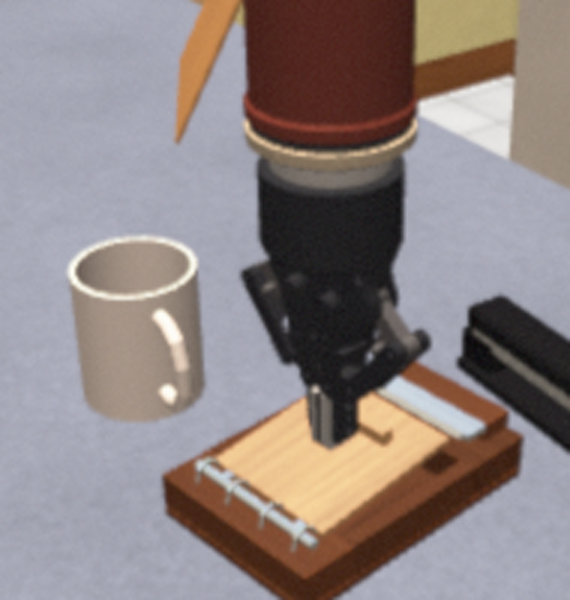

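```bash
cat > m.py <<'E'
from case import *
import sys
c,n=np.cos(P[3]),np.sin(P[3]); R=np.array([[c,n,0],[-n,c,0],[0,0,1]])
def m(f,us):
  s=ld(f)
  for u in us: print(f,u,(R@(dep(s,210+u[0]/3,130+u[1]/3)-np.r_[P[:2],0])*1e3).round(1))
E
python3 -c "
from m import *
m('s4',((325,520),(380,475),(410,450),(440,438),(425,425),(280,450),(330,435),(330,442),(330,447),(345,438),(370,428),(385,438)))"
```

```text
s4 (325, 520) [-51.3 -38.4  34.9]
s4 (380, 475) [ -6.9 -35.5  39.6]
s4 (410, 450) [ 18.1 -34.3  43.2]
s4 (440, 438) [ 36.5 -40.2  45.2]
s4 (425, 425) [ 40.8 -24.5  44. ]
s4 (280, 450) [-30.1  21.9  37.6]
s4 (330, 435) [-14.1  -2.8  53.2]
s4 (330, 442) [-13.7  -2.4  47.9]
s4 (330, 447) [-12.8  -1.4  43.4]
s4 (345, 438) [-7.2 -7.7 50.2]
s4 (370, 428) [  9.2 -11.1  50.7]
s4 (385, 438) [ 11.1 -21.3  48.1]
```

move_arm --series '[[[0, 0, 0.02], [0, 0, 0], -1], [[0, 0, 0.035], [0, 0, 0], -1], [[0, 0, 0.04], [0, 0, 0], -1], [[0, 0, 0.04], [0, 0, 0], -1]]'

```text
t: 5.55
tool_pos: [0.5659, 0.0436, 0.0231]
tool_rot: [-3.142, -0.0, -3.002]
force: [0.9, -0.3, 1.9]
width: 0.0
grip_force: 0.6
```

```bash
python3 case.py; python3 -c "
from m import *
snap('side','s5')
m('s5',((325,520),(380,475),(410,450),(436,443),(425,430),(280,450)))"
```

```text
t 5.55 tip in case mm [-5.3  4.2 -1.9] rot [-3.142 -0.    -3.002] F case [ 0.8 -0.4  1.9] q [-0.54  0.38  0.46  1.89 -0.21  0.92  1.73] w 5.874833489227211e-06
s5 (325, 520) [-49.5 -36.4  32.7]
s5 (380, 475) [ -1.4 -30.1  33.5]
s5 (410, 450) [ 27.2 -25.9  33.8]
s5 (436, 443) [ 48.7 -26.5  28.1]
s5 (425, 430) [ 51.7 -14.8  29.7]
s5 (280, 450) [-26.4  26.3  33.3]
```

The flap is flat (top at z about 33.5). Now the slide, with a little more downward pressure.

move_arm --series '[[[-0.015, 0, 0.003], [0, 0, 0], -1], [[-0.03, 0, 0.003], [0, 0, 0], -1], [[-0.045, 0, 0.003], [0, 0, 0], -1], [[-0.06, 0, 0.003], [0, 0, 0], -1], [[-0.075, 0, 0.003], [0, 0, 0], -1], [[-0.075, 0, 0.003], [0, 0, 0], -1]]'

```text
t: 6.35
tool_pos: [0.5813, 0.0457, 0.0226]
tool_rot: [-3.141, 0.001, -3.002]
force: [-0.8, -0.5, 3.7]
width: -0.0001
grip_force: 2.1
```

```bash
python3 case.py
python3 - <<'E'
from m import *
s=snap('side','s6');a=s['img'][130:330,210:400]
cv2.imwrite('pics/s6c.png',cv2.resize(a,None,fx=3,fy=3,interpolation=cv2.INTER_CUBIC)[:,:,::-1])
E
```

```text
t 6.35 tip in case mm [10.3  4.3 -2.4] rot [-3.141e+00  1.000e-03 -3.002e+00] F case [-0.9 -0.4  3.7] q [-0.53  0.41  0.45  1.86 -0.22  0.93  1.74] w -0.0001355211333988994
```

View pics/s6c.png

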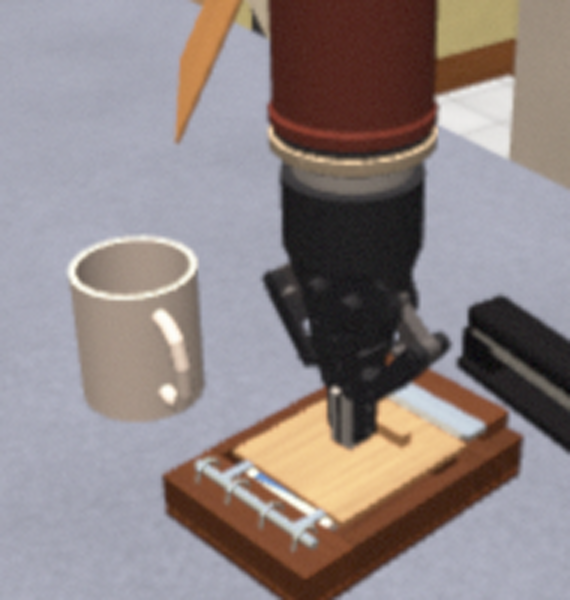

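The flap has slid about 12 mm, the edge is entering under the lip (crop (460,440)), and the ridge is at (400,435). I'll keep pushing to the end stop.

move_arm --series '[[[-0.015, 0, 0], [0, 0, 0], -1], [[-0.03, 0, 0], [0, 0, 0], -1], [[-0.045, 0, 0], [0, 0, 0], -1], [[-0.06, 0, 0], [0, 0, 0], -1], [[-0.06, 0, 0], [0, 0, 0], -1]]'

```text
t: 7.02
tool_pos: [0.5923, 0.0472, 0.0223]
tool_rot: [-3.142, -0.001, -3.002]
force: [-3.7, -1.4, 5.8]
width: 0.0001
grip_force: 5.6
```

```bash
python3 case.py
```

```text
t 7.025 tip in case mm [21.3  4.3 -2.7] rot [-3.142e+00 -1.000e-03 -3.002e+00] F case [-3.9 -0.9  5.8] q [-0.52  0.43  0.45  1.83 -0.23  0.94  1.74] w 0.00013027316956321547
```

move_arm --series '[[[-0.01, 0, 0], [0, 0, 0], -1], [[-0.015, 0, 0], [0, 0, 0], -1], [[-0.015, 0, 0], [0, 0, 0], -1]]'

```text
t: 7.4
tool_pos: [0.5924, 0.0472, 0.0216]
tool_rot: [3.141, -0.007, -3.002]
force: [-15.3, -1.4, 12.2]
width: 0.0
grip_force: 10.1
```

move_arm --series '[[[0.02, 0, -0.01], [0, 0, 0], -1], [[0.04, 0, -0.1], [0, 0, 0], -1], [[0.05, 0, -0.4], [0, 0, 0], -1], [[0.3, 0, -0.7], [0, 0, 0], -1], [[0.8, 0, -0.8], [0, 0, 0], -1], [[0.8, 0, -0.8], [0, 0, 0], -1], [[0.8, 0, -0.8], [0, 0, 0], -1]]'

```text
t: 8.28
tool_pos: [0.4359, 0.0252, 0.1849]
tool_rot: [3.138, 0.004, -3.002]
force: [0.3, -0.3, -0.0]
width: -0.0002
grip_force: 0.0
```

```bash
python3 case.py
python3 - <<'E'
from m import *
s=snap('side','s7');a=s['img'][130:330,210:400]
cv2.imwrite('pics/s7c.png',cv2.resize(a,None,fx=3,fy=3,interpolation=cv2.INTER_CUBIC)[:,:,::-1])
E
```

```text
t 8.275 tip in case mm [-136.5    3.5  159.9] rot [ 3.138  0.004 -3.002] F case [ 0.2 -0.4 -0. ] q [-0.66 -0.12  0.48  2.02  0.06  1.22  1.5 ] w -0.00015729827910800483
```

View pics/s7c.png

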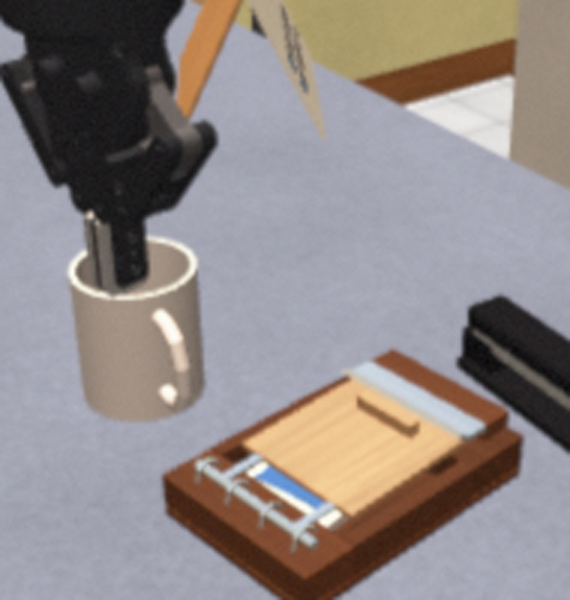

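The flap is flat, at its end stop and under the lip (free edge along crop (350,375) to (470,437)). It stays down with the hand clear.

```bash
python3 -c "
from station import hand_in; print(hand_in())"
```

```text
the job is handed in; nothing more can be done
None
```

The gift case is shut: the flap was pushed to its end stop with its free edge under the steel lip, and in the last picture it stayed down with the hand clear; the job was handed in at about 8.3 s, with no verdict returned.

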